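Fence the lead-setting jig and hold its flap open

TASK

Get the lead-setting jig ready for loading: lay the aluminium straightedge flat on the bench with one long edge flush against the jig's right-hand long side (right as seen from the robot's base), roughly centred along it, and let go of it. Then lift the jig's sprung flap by its bar handle to 45 degrees and finish while still holding it there with the gripper, since it snaps shut if let go; the straightedge must stay flush, and the other things on the bench stay where they are.

Things in the scene. Friction and masses are not known exactly. Their poses are not given: they have to be found in the camera images.
- jig: Jig, bolted down: off-white nylon block 170 long (x) x 130 wide (y) x 24 mm high, plain vertical sides, a grey-painted aluminium flap on top. Origin: centre of its underside, at bench height. Its x axis runs from the flap's handle end (near the robot) to the hinge end (far); y points left, so the right-hand long side is the face at y = -65 mm; z up.
- flap (a joint): Angle of the jig's flap in rad: 0 shut on the block, 0.785 = 45 degrees, stop at 1.5. Grey plate 130 x 110 x 5 mm, about 0.25 kg, hinge parallel to the jig's y axis; the handle end rises and moves away from the robot as it opens. Gravity and a spring shut it from every angle; at 45 degrees about 3 N at the bar hold it.
- flap_bar (a point): Middle of the flap's handle: a round steel bar, 10 mm diameter, 64 mm long, parallel to the hinge, on a post at each end. Shut, it is 64 mm above the bench, 33.5 mm above the flap's upper face. It lies 110 mm from the hinge axis along the flap and 39 mm from it square to the flap; the flap's free edge is 25 mm further out. z: square to the flap.
- flap_hinge (a point): Middle of the flap's hinge axis, 55 mm beyond the jig's centre along the jig's x axis and 25 mm above the bench.
- rule: Aluminium straightedge, loose, about 0.3 kg: flat base 200 long (x) x 60 wide (y) x 6 mm thick with straight long edges, and on its middle a raised grip 80 long (x) x 14 mm wide (y), its top 42 mm above the underside. Origin: centre of the underside. Symmetric: either long edge may be used.
- nylon_bar: Spare off-white nylon bar, 200 (x) x 26 x 25 mm, loose. To be left where it is. Origin: centre of its underside.
- flux: Black bottle, 36 mm wide, 110 mm high. To be left where it is. Origin: centre of its underside.
- jar: Glass jar, 68 mm wide, 75 mm high. To be left where it is. Origin: centre of its underside.
- spool: Small black thread spool, 44 mm wide, 36 mm high. To be left where it is. Origin: centre of its underside.
- driver: Red-handled screwdriver lying flat, handle end at -x of its own frame. To be left where it is. Origin: centre of its underside.
- dish: Shallow glass dish, 90 mm wide, 25 mm high. To be left where it is. Origin: centre of its underside.
- weight: Brass weight, 40 mm wide, 35 mm high. To be left where it is. Origin: centre of its underside.
Not all that is in view belongs to the job. What is shaped like the jig but orange or turquoise is not meant.

How it is judged:
By the outcome, as a careful person would: the job done as asked, in the order asked, and still so for the second after the job is handed in, while the arm keeps its last pose, push and grip.
It also fails if it takes over 64 s, if anything falls off the work surface, if the arm or the gripper's body presses on something with over 40 N, if the wrist force passes 120 N, or if a joint passes its speed limit or range.

ROBOT

A 7-joint arm with a two-finger parallel gripper is mounted at the origin on the work surface. World frame = base frame: x ahead of the robot, y to its left, z up, the work surface at z = 0. Lengths are in m, angles in rad, forces in N, time in s.
With the tool pointing down it reaches from about 0.4 to 0.75 m from the base axis. Payload 19.5 kg.
Tool frame: the origin (TCP) lies at the very end of the fingers, on their centre line; the grasp point (between the pads) lies 19 mm behind it (robot.grip_depth is the distance from the TCP to the grasp point, in m); z points along the fingers, y is the line along which they close (so a half turn about z gives the same grasp; the last joint's range is limited). The gripper opens to 85 mm and grips with 20 to 120 N. Pads are 22 mm wide; open, the fingers measure 114 mm over their backs; the gripper's body (76 mm by 85 mm) begins 54 mm behind the grasp point. The pads swing forward as they close: fully open they stand 13 mm farther back than shut.
Start: joints at [1.288, 0.707, -0.028, 1.485, 0.022, 0.951, -0.075], TCP at [0.137, -0.558, 0.231] pointing down, gripper open.
Joint ranges: [-2.71, 2.71], [-0.32, 2.16], [-1.57, 1.52], [0, 2.45], [-1.46, 4.6], [0, 2.02], [-2.83, 2.83]. Speed limits (rad/s): [1.89, 1.89, 2.57, 2.57, 3.01, 3.01, 3.01].

INTERFACE

Orientations are given as a 3x3 rotation matrix whose columns are the frame's x, y, z axes.
In Python, from cell import robot gives the robot as it stands.
- The arm moves only by the shell command python3 -m inch 'ROWS' [OPENING] [FORCE]. ROWS is JSON, a list that holds one entry, the list of rows, each a list of 4 numbers: the shift along the world's x, y, z in mm, then the turn about the world's z in rad. In form: [[[tx, ty, tz, twist], ...]]. A call has 1 to 8 rows; each row is the pose to reach, as a shift and turn from the pose commanded when the call began; what a row does not reach only later rows make up. A row lasts 1/10 s, in which the tool goes at most 50 mm and 8.59 degrees, less where a joint would pass 70% of its speed; a pose out of reach is approached as far as the arm can. A call with a gripper value outside its range is refused whole. OPENING is the finger opening in mm, from 0 to 85.4, set as the call begins (- or left out, the last holds). The fingers move at their own pace and stop on an object; FORCE is the grip in N (left out, the last holds). Time passes only in rows, so rows that repeat a pose let the fingers close. It gives the time, the measured TCP pose, the force, the opening and the grip force at its end, in the units of the state.
- robot.get_state(): the state, without advancing time (a new reading comes with each control period).
- robot.snapshot(name): name is "scene" or "top" or "wrist"; returns the picture (420x560x3 uint8, red, green, blue); there is no depth.
- robot.calibration(name): a dict with "intrinsics" (3x3 intrinsics, pixels), "xyz" and "attitude" of the camera in the world. Camera axes: x right, y down, z forward; pixel columns grow to the right and rows downward; lengths in m; the calibration is good to about 2 mm. A picture is of the moment at which its call begins: read the wrist's pose just before it. calibration takes no time and is no camera call; for the wrist camera it gives the pose at the moment of the call.
- robot.job_done(): hands the job in; it is judged then, once.
Trained networks look in the newest picture that a camera, given by its name, has taken for a name from the list of things; names that differ only in an ending like _2 or _b are one class to them, and where a whole thing is asked for, a point or a joint stands for the part that bears it (a point fixed in the world has none). Each returns a list of dicts, best first, with "confidence" (0 to 1); they miss things now and then, are a little off and sometimes report something else, mostly with a low value. They report only what shows in the picture. A call takes as long as a camera call. They do not tell look-alikes from the thing itself.
- robot.recognise(camera, label): "location" ([column, row] in pixels, amid what is visible of it).
- robot.place_of(camera, label): "location" ([column, row] in pixels: a listed point, or the origin of a listed thing).
The state is a dict: "t": time; "joints": joint angles; "qd": joint speeds; "joint_torque": joint torques, N m; "ee_pos": TCP position; "tcp_rot": TCP orientation; "wrist_force": force on the tool from outside, world axes, zero at the start; "ft_torque": the same for the moment, N m; "grip_width": opening from 0.0 (shut) to 1.0 (fully open); "finger_force": force on a finger pad.
Only numpy, scipy, OpenCV 4.12 (cv2) and the standard library are available. Lean on these libraries where they do the work, as an engineer would, in place of code of your own. Each camera call takes 0.05 s, during which the arm holds its last target. There are 200 camera calls.

## Working session

There is one attempt and no reset: what is moved stays moved. The work goes in short steps, Python scripts to look and compute and a shell command to move; the robot and the scene stay as the last step left them, time stands still between calls to the robot, and variables do not carry over. Pictures are saved under pics/ and viewed, at most 10 in all, crops included, and the job is handed in when it is done.

```bash
mkdir -p pics; ls; cat > h.py <<'E'
import numpy as np, cv2
from cell import robot
def snap(c,f=None):
    im=robot.snapshot(c)
    if f: cv2.imwrite('pics/'+f,cv2.cvtColor(im,cv2.COLOR_RGB2BGR))
    return im
def ray(c,uv):
    k=robot.calibration(c);K=np.array(k['intrinsics']);R=np.array(k['attitude'])
    return np.array(k['xyz']),R@np.linalg.inv(K)@np.array([uv[0],uv[1],1.])
def at(c,uv,z):
    o,d=ray(c,uv);return o+d*(z-o[2])/d[2]
def proj(c,p):
    k=robot.calibration(c);K=np.array(k['intrinsics']);R=np.array(k['attitude'])
    q=K@R.T@(np.array(p)-np.array(k['xyz']));return q[:2]/q[2]
E
python3 - <<'E'
from h import *
a=snap('scene');b=snap('top')
cv2.imwrite('pics/a.png',cv2.cvtColor(b,cv2.COLOR_RGB2BGR));cv2.imwrite('pics/b.png',cv2.cvtColor(a,cv2.COLOR_RGB2BGR))
for c in('top','scene'):
    k=robot.calibration(c);print(c,k['xyz'],np.round(k['attitude'],2).tolist())
    for n,z in(('jig',0),('flap_bar',.064),('flap_hinge',.025),('rule',0),('nylon_bar',0)):
        for r in robot.place_of(c,n)[:4]: print(n,np.round(r['location']),round(r['confidence'],2),np.round(at(c,r['location'],z),3))
print(robot.get_state()['t'],robot.grip_depth)
E
```

```text
pics
top [0.29974551 0.05880518 0.9132213 ] [[-0.18, -0.96, 0.22], [-0.98, 0.17, -0.04], [0.0, -0.22, -0.97]]
jig [223. 302.] 0.92 [0.31  0.171 0.   ]
jig [233. 203.] 0.56 [0.536 0.112 0.   ]
jig [417. 294.] 0.55 [ 0.248 -0.271  0.   ]
flap_bar [446. 320.] 0.97 [ 0.189 -0.295  0.064]
flap_bar [224. 327.] 0.91 [0.258 0.168 0.064]
flap_bar [238. 219.] 0.65 [0.481 0.104 0.064]
flap_hinge [233. 173.] 0.84 [0.6   0.098 0.025]
flap_hinge [410. 274.] 0.76 [ 0.295 -0.257  0.025]
flap_hinge [216. 275.] 0.69 [0.37  0.174 0.025]
rule [341. 186.] 0.8 [ 0.531 -0.155  0.   ]
rule [364. 110.] 0.27 [ 0.717 -0.257  0.   ]
nylon_bar [404. 194.] 0.72 [ 0.483 -0.302  0.   ]
scene [1.32610955 0.45843941 0.68303676] [[-0.45, 0.5, -0.74], [0.89, 0.27, -0.36], [0.02, -0.82, -0.57]]
jig [357. 197.] 0.88 [0.318 0.171 0.   ]
jig [219. 146.] 0.81 [ 0.262 -0.267  0.   ]
jig [296. 240.] 0.61 [0.542 0.111 0.   ]
flap_bar [366. 163.] 0.71 [0.258 0.166 0.064]
flap_bar [224. 116.] 0.71 [ 0.196 -0.287  0.064]
flap_bar [303. 202.] 0.63 [0.487 0.1   0.064]
flap_bar [382. 332.] 0.54 [0.762 0.366 0.064]
flap_hinge [285. 245.] 0.95 [0.598 0.112 0.025]
flap_hinge [214. 144.] 0.77 [ 0.294 -0.26   0.025]
flap_hinge [353. 198.] 0.76 [0.364 0.174 0.025]
flap_hinge [104. 234.] 0.37 [ 0.745 -0.24   0.025]
rule [199. 201.] 0.71 [ 0.52  -0.157  0.   ]
rule [136. 252.] 0.49 [ 0.739 -0.164  0.   ]
nylon_bar [156. 178.] 0.9 [ 0.485 -0.315  0.   ]
nylon_bar [108. 239.] 0.7 [ 0.732 -0.248  0.   ]
0.6 0.0187
```

View pics/a.png

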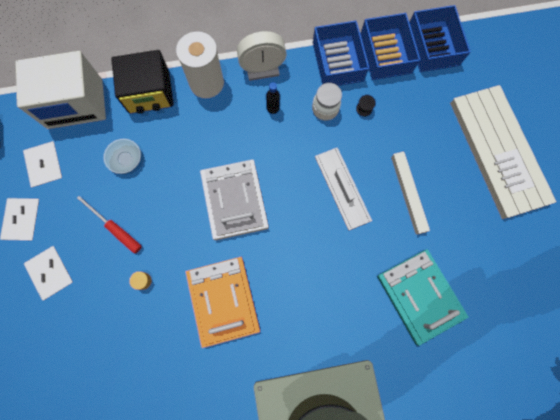

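View pics/b.png

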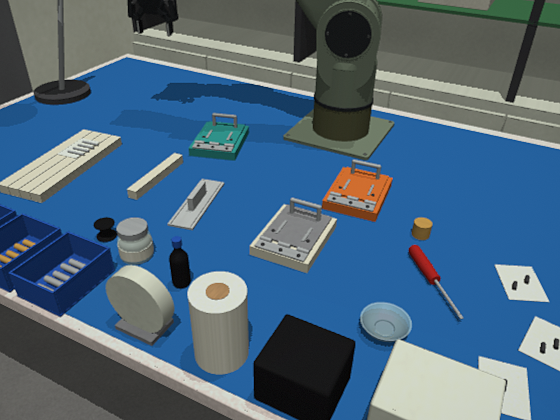

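The top picture shows three jig-like things: the white/grey one (234,200), an orange one (223,302) and a turquoise one (422,296). The off-white block with a grey flap at (234,200) is the one that fits. The rule, with its dark grip, is at (343,188). The plain nylon bar at (411,192) is to be left alone. I'll confirm the jig in a crop and fit both poses from their silhouettes.

```bash
cat >> h.py <<'E'
from scipy.optimize import minimize
def nonblue(im):
    i=im.astype(int); return ((i[...,2]-i[...,0])<60).astype(np.uint8)
def fit(c,im,dims,p0,S=8,pad=14):
    L,W,H=dims;m=nonblue(im)
    k=robot.calibration(c);K=np.array(k['intrinsics']);R=np.array(k['attitude']);o=np.array(k['xyz'])
    def hull(p):
        cs=np.array([[x,y,z] for x in(-L/2,L/2) for y in(-W/2,W/2) for z in(0,H)])
        ct,st=np.cos(p[2]),np.sin(p[2]);w=np.c_[p[0]+ct*cs[:,0]-st*cs[:,1],p[1]+st*cs[:,0]+ct*cs[:,1],cs[:,2]]
        q=(w-o)@R@K.T;return cv2.convexHull((q[:,:2]/q[:,2:]).astype(np.float32))[:,0]
    h=hull(p0);a=np.maximum(h.min(0)-pad,0).astype(int);b=(h.max(0)+pad).astype(int)
    sub=m[a[1]:b[1],a[0]:b[0]]
    n,l=cv2.connectedComponents(sub)
    pp=np.array(h.mean(0)-a,int); 
    cnt=np.bincount(l[l>0]);sub=(l==cnt.argmax()).astype(np.float32)
    def cost(p):
        g=np.zeros((sub.shape[0]*S,sub.shape[1]*S),np.uint8)
        cv2.fillPoly(g,[np.round(((hull(p)-a+.5)*S-.5)*16).astype(np.int32)],1,shift=4)
        g=cv2.resize(g.astype(np.float32),sub.shape[::-1],interpolation=cv2.INTER_AREA)
        return float(np.abs(g-sub).sum())
    best=None
    for d in(-.15,0,.15):
        x=np.array(p0)+[0,0,d]
        r=minimize(cost,x,method='Nelder-Mead',options=dict(initial_simplex=[x,x+[.012,0,0],x+[0,.012,0],x+[0,0,.1]],xatol=1e-5,fatol=.05))
        if best is None or r.fun<best.fun: best=r
    return np.round(best.x,4),round(best.fun,1),round(float(sub.sum()))
JIG=(.17,.13,.024);RULE=(.2,.06,.006)
E
python3 - <<'E'
from h import *
a=snap('top');s=snap('scene')
for c,im in(('top',a),('scene',s)):
    print(c,fit(c,im,JIG,(.54,.111,.13)),fit(c,im,RULE,(.525,-.156,.45)),fit(c,im,(.2,.026,.025),(.485,-.31,.2)))
cv2.imwrite('pics/c.png',cv2.cvtColor(cv2.resize(a[95:250,180:390],None,fx=3.7,fy=3.7,interpolation=cv2.INTER_CUBIC),cv2.COLOR_RGB2BGR))
for n in('flux','jar','spool','driver','dish','weight'):
    r=robot.place_of('top',n)[0];print(n,np.round(at('top',r['location'],0)[:2],3))
E
```

```text
top (array([0.5408, 0.1075, 0.0337]), np.float64(95.3), 4047) (array([ 0.5242, -0.1563,  0.2089]), np.float64(58.2), 2069) (array([ 0.4822, -0.3102,  0.0503]), np.float64(51.1), 1232)
scene (array([0.5443, 0.1078, 0.0367]), np.float64(857.9), 4556) (array([ 0.5288, -0.1566,  0.2118]), np.float64(40.1), 1349) (array([ 0.4863, -0.3103,  0.0498]), np.float64(36.6), 945)
flux [ 0.758 -0.032]
jar [ 0.73  -0.167]
spool [ 0.717 -0.261]
driver [0.537 0.413]
dish [0.688 0.355]
weight [0.397 0.348]
```

View pics/c.png

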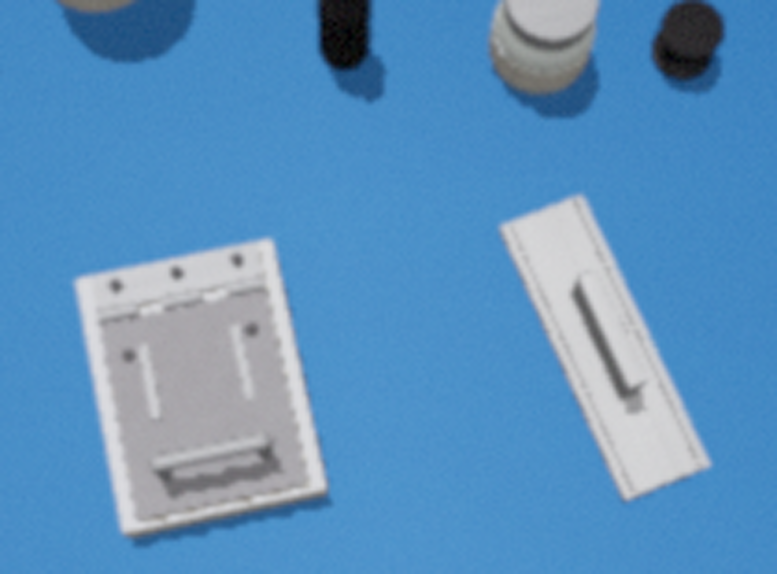

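The crop confirms it: an off-white block with a grey flap and bar (the bar is at about (238,219) in the full picture). Next to it is the straightedge with its raised grip. Next I'll work out the shift to the rule.

```bash
python3 - <<'E'
from h import *
s=robot.get_state();print(np.round(s['tcp_rot'],3).tolist(),s['ee_pos'],s['t'],s['grip_width'])
R=np.array(s['tcp_rot']);yx=np.arctan2(R[1,0],R[0,0]);print('tool x yaw',yx)
print(np.round((np.array([.5265,-.1565,.2])-s['ee_pos'])*1000))
k=robot.calibration('wrist');print((R.T@(np.array(k['xyz'])-s['ee_pos'])).round(3),(R.T@np.array(k['attitude'])).round(2).tolist())
E
```

```text
[[0.971, 0.238, -0.0], [0.238, -0.971, 0.0], [0.0, -0.0, -1.0]] [ 0.13714044 -0.55838216  0.23126372] 1.0 0.9980783134533289
tool x yaw 0.2407614222246575
[389. 402. -31.]
[ 0.084 -0.001 -0.142] [[-0.0, -0.95, -0.32], [1.0, -0.0, 0.0], [-0.0, -0.32, 0.95]]
```

```bash
python3 -m inch '[[[32,33,0,0],[64,66,0,0],[97,100,0,0],[129,133,0,0],[162,167,0,0],[194,200,0,0],[226,233,0,0],[258,266,0,-0.03]]]' 60; python3 -m inch '[[[32,33,0,0],[64,66,0,0],[97,100,0,0],[131,136,0,0],[131,136,-20,0],[131,136,-30,0],[131,136,-30,0],[131,136,-30,0]]]'
```

```text
t: 1.8
ee_pos: [0.3962, -0.2909, 0.2314]
tcp_rot: [[0.978, 0.209, 0.0], [0.209, -0.978, -0.0], [0.0, 0.0, -1.0]]
wrist_force: [0.4, -1.7, -0.3]
grip_width: 0.701
finger_force: 0.0
t: 2.6
ee_pos: [0.5257, -0.1574, 0.2017]
tcp_rot: [[0.978, 0.208, -0.0], [0.208, -0.978, -0.0], [-0.0, 0.0, -1.0]]
wrist_force: [0.5, 0.2, 0.5]
grip_width: 0.7
finger_force: 0.0
```

```bash
python3 - <<'E'
from h import *
im=snap('wrist','d.png');s=robot.get_state();R=np.array(s['tcp_rot']);print(s['ee_pos'],np.arctan2(R[1,0],R[0,0]),s['t'])
print(fit('wrist',im,RULE,(.5265,-.1565,.21),S=4))
for r in robot.place_of('wrist','rule')[:2]: print(r,at('wrist',r['location'],0))
E
```

```text
[ 0.52589792 -0.15737674  0.20200801] 0.20916359922220934 2.65
(array([ 0.5298, -0.1552,  0.2071]), np.float64(149.9), 13232)
{'location': [281.9, 177.0], 'confidence': 0.92} [ 0.53176023 -0.15578813  0.        ]
```

View pics/d.png

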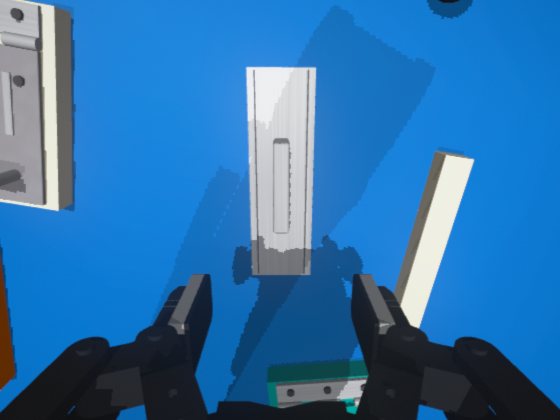

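The rule is upright in the middle of the wrist view: base columns 247–316, rows 67–275, grip at about (282,186). It lies where measured and the yaw matches. I'll go down and grip it.

```bash
python3 -m inch '[[[2,1,-45,0],[3,1,-90,0],[3,1,-130,0],[3,1,-165,0],[3,1,-180,0],[3,1,-189,0],[3,1,-189,0],[3,1,-189,0]]]' 40; python3 -m inch '[[[0,0,0,0],[0,0,0,0],[0,0,0,0],[0,0,0,0],[0,0,0,0],[0,0,0,0]]]' 0 60
```

```text
t: 3.5
ee_pos: [0.5298, -0.1556, 0.0136]
tcp_rot: [[0.978, 0.209, 0.002], [0.209, -0.978, -0.0], [0.002, 0.001, -1.0]]
wrist_force: [0.1, -0.7, -0.2]
grip_width: 0.47
finger_force: 0.0
t: 4.1
ee_pos: [0.5296, -0.1555, 0.0134]
tcp_rot: [[0.978, 0.209, 0.001], [0.209, -0.978, -0.0], [0.001, 0.001, -1.0]]
wrist_force: [-1.8, 1.5, 12.6]
grip_width: 0.157
finger_force: 59.8
```

```bash
python3 -m inch '[[[0,0,20,0],[0,0,50,0],[0,0,50,0],[4,40,50,-0.085],[9,80,50,-0.17],[13,115,50,-0.172],[16,146,50,-0.172],[16,146,50,-0.172]]]'; python3 - <<'E'
from h import *
a=snap('top');w=snap('wrist','e.png');s=robot.get_state();R=np.array(s['tcp_rot']);print(s['ee_pos'],np.arctan2(R[1,0],R[0,0]),s['t'])
k=robot.calibration('wrist')
print(fit('wrist',w,JIG,(.5425,.1077,.035),S=4))
for r in robot.place_of('wrist','rule')[:1]: print(r,at('wrist',r['location'],.05))
for n,z in(('flap_bar',.064),('flap_hinge',.025)):
  for r in robot.place_of('wrist',n)[:1]: print(n,r,at('wrist',r['location'],z))
E
```

```text
t: 4.9
ee_pos: [0.5452, -0.0044, 0.0617]
tcp_rot: [[0.999, 0.044, -0.0], [0.044, -0.999, 0.003], [-0.0, -0.003, -1.0]]
wrist_force: [0.3, -1.1, -4.1]
grip_width: 0.155
finger_force: 59.9
[ 0.54494025 -0.00903239  0.06191481] 0.03996274393860634 5.0
(array([0.5441, 0.1049, 0.056 ]), np.float64(6740.4), 66177)
{'location': [282.5, 278.4], 'confidence': 0.58} [ 0.54439472 -0.00913029  0.05      ]
flap_bar {'location': [40.8, 381.4], 'confidence': 0.63} [0.49248849 0.10437143 0.064     ]
flap_hinge {'location': [47.9, 142.8], 'confidence': 0.83} [0.60055687 0.10667698 0.025     ]
```

View pics/e.png

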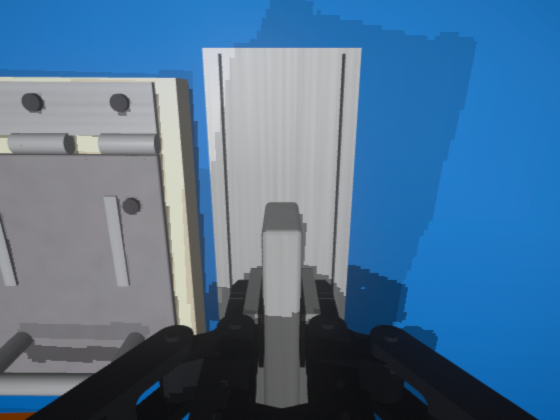

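The wrist view shows the rule in the gripper with its left edge at about (204,50)–(230,290). The jig's right top edge runs from about (177,80) to (198,330) with a clear gap between them. I'll measure both directions from edge pixels.

```bash
python3 - <<'E'
from h import *
im=cv2.imread('pics/e.png');g=cv2.GaussianBlur(im,(3,3),0).astype(int)
hsv=cv2.cvtColor(im,cv2.COLOR_BGR2HSV)
def line(c0,c1,r0,r1,z,sgn,ch):
    P=[]
    for r in range(r0,r1,4):
        t=(r-r0)/(r1-r0);c=int(c0+(c1-c0)*t);seg=g[r,c-10:c+11,ch];d=sgn*np.diff(seg);j=d.argmax()
        P.append((c-10+j+.5,r))
    P=np.array(P,np.float32)
    W=np.array([at('wrist',p,z)[:2] for p in P])
    for _ in range(3):
        f=np.polyfit(W[:,0],W[:,1],1);e=np.abs(W[:,1]-np.polyval(f,W[:,0]));W=W[e<=max(np.median(e)*2,5e-4)]
    print(len(W),'yaw',np.arctan(f[0]).round(4),'y at .545',np.polyval(f,.545).round(4),'rms',np.median(e).round(5),P[[0,-1]].tolist())
line(177,191,84,310,.024,-1,2)     # jig right top edge: cream -> shadowed side (red falls)
line(204,226,52,260,.055,1,2)      # rule left edge: blue -> white
line(360,349,52,260,.055,-1,2)
E
```

```text
57 yaw 0.0333 y at .545 0.0406 rms 0.00016 [[175.5, 84.0], [193.5, 308.0]]
47 yaw 0.0382 y at .545 0.0208 rms 9e-05 [[201.5, 52.0], [215.5, 256.0]]
52 yaw 0.0363 y at .545 -0.0389 rms 0.00011 [[360.5, 52.0], [347.5, 256.0]]
```

```bash
python3 -m inch '[[[0,6,-20,-0.004],[0,12,-38,-0.004],[0,12,-46,-0.004],[0,12,-49,-0.004],[0,12,-49,-0.004],[0,14,-49,-0.004],[0,16,-49,-0.004],[0,17,-49,-0.004]]]'; python3 -m inch '[[[0,1,0,0],[0,2,0,0],[0,2,0,0],[0,2,0,0]]]'
```

```text
t: 5.95
ee_pos: [0.5453, 0.0078, 0.0135]
tcp_rot: [[0.999, 0.035, 0.0], [0.035, -0.999, 0.0], [0.0, -0.0, -1.0]]
wrist_force: [-0.1, 0.4, -3.0]
grip_width: 0.15
finger_force: 59.9
t: 6.35
ee_pos: [0.5453, 0.0096, 0.0134]
tcp_rot: [[0.999, 0.035, 0.0], [0.035, -0.999, 0.0], [0.0, -0.0, -1.0]]
wrist_force: [-0.3, -1.9, 2.9]
grip_width: 0.151
finger_force: 60.8
```

```bash
python3 -m inch '[[[0,1,0,0],[0,1,0,0],[0,1,0,0]]]'; python3 -m inch '[[[0,1,0,0],[0,1,0,0],[0,1,0,0]]]'
```

```text
t: 6.65
ee_pos: [0.5453, 0.0104, 0.0134]
tcp_rot: [[0.999, 0.035, 0.0], [0.035, -0.999, -0.0], [0.0, 0.0, -1.0]]
wrist_force: [-0.3, -4.3, 5.1]
grip_width: 0.152
finger_force: 61.2
t: 6.95
ee_pos: [0.5453, 0.0113, 0.0134]
tcp_rot: [[0.999, 0.035, 0.0], [0.035, -0.999, -0.0], [0.0, 0.0, -1.0]]
wrist_force: [-0.1, -3.3, 5.2]
grip_width: 0.15
finger_force: 61.2
```

```bash
python3 -m inch '[[[0,1,0,0],[0,1,0,0],[0,1,0,0]]]'; python3 -m inch '[[[0,1,0,0],[0,1,0,0],[0,1,0,0]]]'
```

```text
t: 7.25
ee_pos: [0.5452, 0.0123, 0.0134]
tcp_rot: [[0.999, 0.035, 0.0], [0.035, -0.999, -0.0], [0.0, 0.0, -1.0]]
wrist_force: [0.6, -4.0, 5.7]
grip_width: 0.152
finger_force: 61.2
t: 7.55
ee_pos: [0.5453, 0.0126, 0.0134]
tcp_rot: [[0.999, 0.034, 0.001], [0.034, -0.999, -0.001], [0.001, 0.001, -1.0]]
wrist_force: [0.1, -9.1, 5.8]
grip_width: 0.152
finger_force: 61.3
```

```bash
python3 -m inch '[[[0,1,0,0],[0,1,0,0],[0,1,0,0]]]' - 20; python3 -m inch '[[[0,0,0,0],[0,-1,0,0],[0,-1,0,0]]]'; python3 -m inch '[[[0,0,0,0],[0,0,0,0],[0,0,0,0]]]' 24; python3 - <<'E'
from h import *
im=snap('wrist','f.png');robot.snapshot('scene');print(robot.get_state()['t'])
E
```

```text
t: 7.85
ee_pos: [0.5454, 0.0127, 0.0135]
tcp_rot: [[0.999, 0.034, 0.001], [0.034, -0.999, -0.002], [0.001, 0.002, -1.0]]
wrist_force: [-0.6, -13.1, 5.7]
grip_width: 0.151
finger_force: 61.4
t: 8.15
ee_pos: [0.5454, 0.0126, 0.0134]
tcp_rot: [[0.999, 0.034, 0.001], [0.034, -0.999, -0.001], [0.001, 0.001, -1.0]]
wrist_force: [0.5, -9.3, 5.3]
grip_width: 0.149
finger_force: 61.1
t: 8.45
ee_pos: [0.545, 0.014, 0.0132]
tcp_rot: [[0.999, 0.035, -0.0], [0.035, -0.999, 0.001], [-0.0, -0.001, -1.0]]
wrist_force: [-0.3, 0.1, 0.5]
grip_width: 0.282
finger_force: 0.0
8.55
```

View pics/f.png

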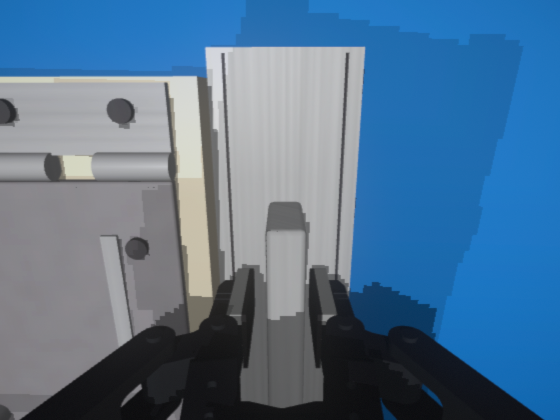

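The rule lies released next to the jig, its left edge at the jig's right side (columns about 207–215). I'll retreat straight up and measure the gap.

```bash
python3 -m inch '[[[0,-1,0,0],[0,-1,20,0],[0,-1,60,0],[0,-1,105,0],[-30,20,150,0],[-60,45,180,0],[-60,45,180,0],[-60,45,180,0]]]'; python3 - <<'E'
from h import *
im=snap('wrist');s=robot.get_state();print(s['ee_pos'],s['t'])
cv2.imwrite('pics/g0.png',cv2.cvtColor(im,cv2.COLOR_RGB2BGR))
cv2.imwrite('pics/g.png',cv2.cvtColor(cv2.resize(im,(800,600),interpolation=cv2.INTER_CUBIC),cv2.COLOR_RGB2BGR))
print([np.round(proj('wrist',p)*800/560) for p in((.63,.043,0),(.545,.0406,0))])
E
```

```text
t: 9.35
ee_pos: [0.4851, 0.0593, 0.1941]
tcp_rot: [[0.999, 0.036, 0.002], [0.036, -0.999, 0.001], [0.002, -0.001, -1.0]]
wrist_force: [-0.2, -0.2, -0.3]
grip_width: 0.281
finger_force: 0.0
[0.4854941  0.0585156  0.19316837] 9.4
[array([440.,  20.]), array([436., 173.])]
```

View pics/g.png

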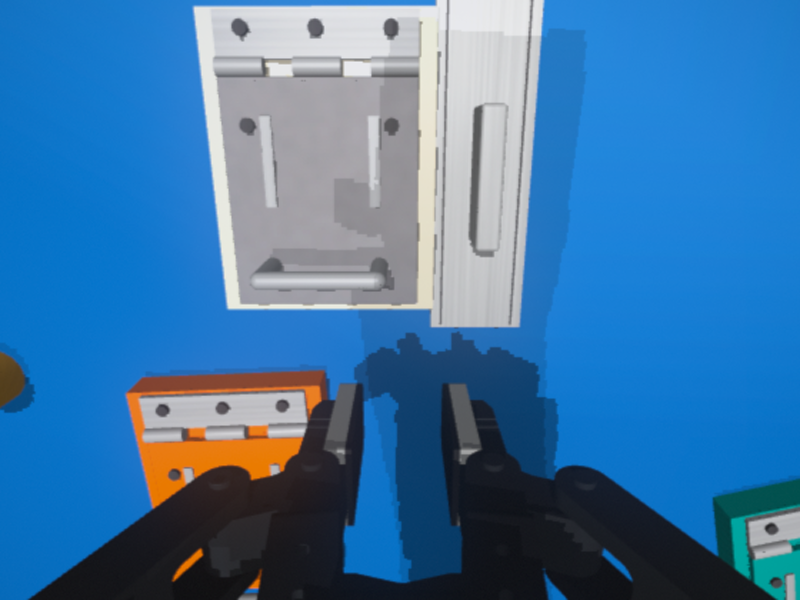

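The picture shows the rule lying against the jig's right side with no blue visible between them (boundary at about column 435). The bar runs from (252,283) to (384,276). I'll check yaw and distance using the outer edges, and measure the bar.

```bash
python3 - <<'E'
from h import *
im=cv2.imread('pics/g0.png');g=cv2.GaussianBlur(im,(3,3),0).astype(int)
def line(a,b,z,sgn,x0=.545):
    (c0,r0),(c1,r1)=np.array([a,b])*.7;P=[]
    for r in range(int(r0),int(r1),3):
        c=int(c0+(c1-c0)*(r-r0)/(r1-r0));d=sgn*np.diff(g[r,c-9:c+10,2]);P.append((c-9+d.argmax()+.5,r))
    W=np.array([at('wrist',p,z)[:2] for p in P])
    for _ in range(3):
        f=np.polyfit(W[:,0],W[:,1],1);e=np.abs(W[:,1]-np.polyval(f,W[:,0]));W=W[e<=max(np.median(e)*2.5,4e-4)]
    print(len(W),'yaw',np.arctan(f[0]).round(4),'y',np.polyval(f,x0).round(4),'med',np.median(e).round(5))
line((195,12),(226,300),.024,1)
line((541,40),(520,320),.006,-1)
line((437,10),(432,300),.006,1)
a=robot.place_of('wrist','flap_bar')[0];h=robot.place_of('wrist','flap_hinge')[0];j=robot.place_of('wrist','jig')[0]
for n,r,z in(('bar',a,.064),('hinge',h,.025),('jig',j,0)): print(n,r['confidence'],np.round(r['location'],1),at('wrist',r['location'],z).round(4))
# bar ends by hand, 800-scale, bar axis z .064
for p in((252,283),(384,276),(318,280)): print(at('wrist',np.array(p)*.7,.064).round(4))
for p in((228,309),(433,309)): print('front corners',at('wrist',np.array(p)*.7,.024).round(4))
for p in((431,326),(519,326)): print('rule near corners',at('wrist',np.array(p)*.7,.006).round(4))
E
```

```text
68 yaw 0.0359 y 0.1727 med 0.00022
66 yaw 0.035 y -0.0171 med 0.00021
63 yaw 0.0376 y 0.0354 med 0.00021
bar 0.78 [222.4 196.3] [0.4908 0.1046 0.064 ]
hinge 0.94 [157.1 300.7] [0.372  0.1761 0.025 ]
jig 0.62 [173.7 332.2] [0.3173 0.1702 0.    ]
[0.4882 0.1401 0.064 ]
[0.4944 0.069  0.064 ]
[0.491  0.1045 0.064 ]
front corners [0.4587 0.1677 0.024 ]
front corners [0.4629 0.0386 0.024 ]
rule near corners [0.4446 0.038  0.006 ]
rule near corners [ 0.4466 -0.0213  0.006 ]
```

The outer edges are 189.8 mm apart (60 + 130 = 190 expected) and their yaws agree within 0.001 rad. The rule is centred within about 2 mm, so it is flush. The bar is at (0.491, 0.1045), which agrees with the jig geometry. I'll turn the gripper by −90° so it closes along the jig's x axis.

```bash
python3 -m inch '[[[3,20,-10,-0.14],[5,46,-20,-0.28],[5,46,-20,-0.42],[5,46,-20,-0.56],[5,46,-20,-0.70],[5,46,-20,-0.84],[5,46,-20,-0.98],[5,46,-20,-1.12]]]' 45; python3 -m inch '[[[0,0,0,-0.14],[0,0,0,-0.28],[0,0,0,-0.42],[0,0,0,-0.451],[0,0,0,-0.451],[0,0,0,-0.451]]]'; python3 - <<'E'
from h import *
im=snap('wrist','k.png');s=robot.get_state();R=np.array(s['tcp_rot']);print(s['ee_pos'],np.arctan2(R[1,0],R[0,0]),s['t'],np.round(s['joints'],2))
for r in robot.place_of('wrist','flap_bar')[:2]: print(r['confidence'],np.round(r['location']),at('wrist',r['location'],.064).round(4))
E
```

```text
t: 10.35
ee_pos: [0.4904, 0.1039, 0.1724]
tcp_rot: [[0.461, -0.887, -0.001], [-0.887, -0.461, -0.001], [0.001, 0.001, -1.0]]
wrist_force: [-0.9, 1.0, -0.5]
grip_width: 0.53
finger_force: 0.0
t: 10.95
ee_pos: [0.4902, 0.1043, 0.173]
tcp_rot: [[0.038, -0.999, -0.0], [-0.999, -0.038, -0.0], [0.0, 0.0, -1.0]]
wrist_force: [0.2, -0.6, 0.6]
grip_width: 0.524
finger_force: 0.0
[0.49019085 0.10437582 0.17311611] -1.533697004974902 11.0 [-0.63  0.79  0.68  1.84 -0.7   0.77 -2.67]
0.84 [284. 210.] [0.4903 0.106  0.064 ]
```

View pics/k.png

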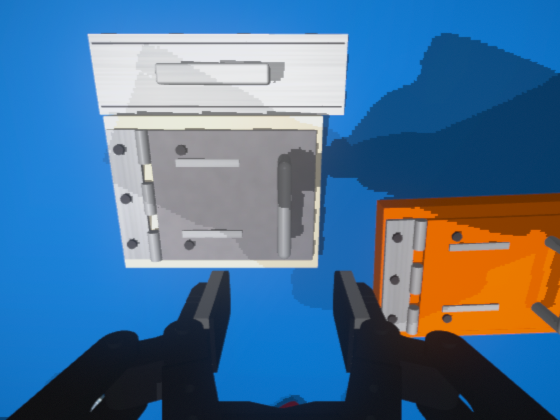

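The bar runs vertically in view at columns 279–290, rows 155–257, midway between the fingers. The rule is flush along the jig's side. Joint 7 is at −2.67, close to its stop at −2.83, so I'll take the grasp half a turn the other way.

```bash
python3 -m inch '[[[0,0,0,0.14],[0,0,0,0.28],[0,0,0,0.42],[0,0,0,0.56],[0,0,0,0.7],[0,0,0,0.84],[0,0,0,0.98],[0,0,0,1.12]]]'; python3 -m inch '[[[0,0,0,0.14],[0,0,0,0.28],[0,0,0,0.42],[0,0,0,0.56],[0,0,0,0.7],[0,0,0,0.84],[0,0,0,0.98],[0,0,0,1.12]]]';python3 -m inch '[[[0,0,0,0.14],[0,0,0,0.28],[0,0,0,0.42],[0,0,0,0.56],[0,0,0,0.7],[0,0,0,0.84],[0,0,0,0.9],[0,0,0,0.9]]]'; python3 - <<'E'
from h import *
im=snap('wrist','l.png');s=robot.get_state();R=np.array(s['tcp_rot']);print(s['ee_pos'],np.arctan2(R[1,0],R[0,0]),s['t'],np.round(s['joints'],2))
for r in robot.place_of('wrist','flap_bar')[:2]: print(r['confidence'],np.round(r['location']),at('wrist',r['location'],.064).round(4))
E
```

```text
t: 11.85
ee_pos: [0.4903, 0.1046, 0.1734]
tcp_rot: [[0.918, -0.398, 0.001], [-0.398, -0.918, 0.0], [0.0, -0.001, -1.0]]
wrist_force: [-1.0, 0.3, -0.1]
grip_width: 0.525
finger_force: 0.0
t: 12.65
ee_pos: [0.4903, 0.1045, 0.1734]
tcp_rot: [[0.758, 0.653, 0.001], [0.653, -0.758, 0.0], [0.001, 0.0, -1.0]]
wrist_force: [-0.5, 1.0, -0.0]
grip_width: 0.528
finger_force: 0.0
t: 13.45
ee_pos: [0.4903, 0.1043, 0.1734]
tcp_rot: [[-0.035, 0.999, 0.0], [0.999, 0.035, 0.0], [0.0, 0.0, -1.0]]
wrist_force: [0.5, -0.2, -0.0]
grip_width: 0.53
finger_force: 0.0
[0.49027035 0.10440334 0.17336769] 1.6027773883435732 13.5 [-0.13  0.69 -0.25  1.82  0.26  0.66 -0.5 ]
0.88 [277. 203.] [0.4889 0.1114 0.064 ]
```

```bash
python3 -m inch '[[[0,0,-40,0],[0,0,-75,0],[0,0,-100,0],[0,0,-115,0],[0,0,-124,0],[0,0,-124,0],[0,0,-124,0],[0,0,-124,0]]]' 35; python3 -m inch '[[[0,0,0,0],[0,0,0,0],[0,0,0,0],[0,0,0,0],[0,0,0,0],[0,0,0,0]]]' 0 40
```

```text
t: 14.35
ee_pos: [0.4906, 0.1047, 0.0501]
tcp_rot: [[-0.033, 0.999, 0.001], [0.999, 0.033, 0.0], [0.0, 0.001, -1.0]]
wrist_force: [0.6, -0.7, 0.8]
grip_width: 0.41
finger_force: 0.0
t: 14.95
ee_pos: [0.4883, 0.1045, 0.0494]
tcp_rot: [[-0.033, 0.999, -0.004], [0.999, 0.033, -0.001], [-0.001, -0.004, -1.0]]
wrist_force: [-13.3, 1.0, 8.3]
grip_width: 0.097
finger_force: 39.7
```

Gripped; the tool was pulled 2 mm toward the robot, so I'll take that out first and then start along the arc.

```bash
python3 -m inch '[[[-1,0,0,0],[-2,0,0,0],[-2,0,0,0],[-2,0,0,0]]]'; python3 -m inch '[[[2,0,5,0],[4,0,9,0],[6,0,14,0],[8,0,18,0],[11,0,23,0],[14,0,27,0],[14,0,27,0],[14,0,27,0]]]'
```

```text
t: 15.35
ee_pos: [0.4882, 0.1045, 0.0494]
tcp_rot: [[-0.033, 0.999, 0.0], [0.999, 0.033, -0.0], [-0.0, 0.0, -1.0]]
wrist_force: [-1.4, -2.5, 4.2]
grip_width: 0.099
finger_force: 39.4
t: 16.15
ee_pos: [0.5012, 0.1049, 0.0766]
tcp_rot: [[-0.033, 0.999, -0.002], [0.999, 0.033, 0.0], [0.0, -0.002, -1.0]]
wrist_force: [-9.8, 3.6, 2.9]
grip_width: 0.098
finger_force: 39.3
```

```bash
python3 -m inch '[[[6,0,8,0],[13,0,16,0],[20,1,23,0],[28,1,29,0],[37,1,35,0],[46,2,39,0],[46,2,39,0],[46,2,39,0]]]'; python3 -m inch '[[[0,0,0,0],[0,0,0,0],[0,0,0,0]]]'; python3 - <<'E'
from h import *
a=snap('scene');t=snap('top');w=snap('wrist');s=robot.get_state();print(s['ee_pos'],s['wrist_force'],s['t'],np.round(s['joints'],2))
p=[a[150:290,220:400],t[100:250,180:380]]
o=np.vstack([cv2.resize(x,(400,300),interpolation=cv2.INTER_CUBIC) for x in p]);o=np.hstack([o,cv2.resize(w,(400,300)).repeat(1,0) if 0 else np.vstack([cv2.resize(w,(400,300)),np.zeros((300,400,3),np.uint8)])])
cv2.imwrite('pics/m.png',cv2.cvtColor(o,cv2.COLOR_RGB2BGR))
for c in('scene','top','wrist'):
  cv2.imwrite(f'pics/m_{c}.png',cv2.cvtColor({'scene':a,'top':t,'wrist':w}[c],cv2.COLOR_RGB2BGR))
E
```

```text
t: 16.95
ee_pos: [0.5476, 0.1068, 0.1168]
tcp_rot: [[-0.033, 0.999, -0.001], [0.999, 0.033, 0.0], [0.0, -0.001, -1.0]]
wrist_force: [-16.9, -0.4, 27.4]
grip_width: 0.101
finger_force: 42.6
t: 17.25
ee_pos: [0.5474, 0.1067, 0.1167]
tcp_rot: [[-0.033, 0.999, -0.001], [0.999, 0.033, -0.0], [-0.0, -0.001, -1.0]]
wrist_force: [-15.9, -0.3, 27.4]
grip_width: 0.097
finger_force: 42.6
[0.54742833 0.10674213 0.11670264] [-16.36295601   0.22711609  27.49433318] 17.4 [-0.13  0.84 -0.23  1.67  0.29  0.66 -0.48]
```

View pics/m.png

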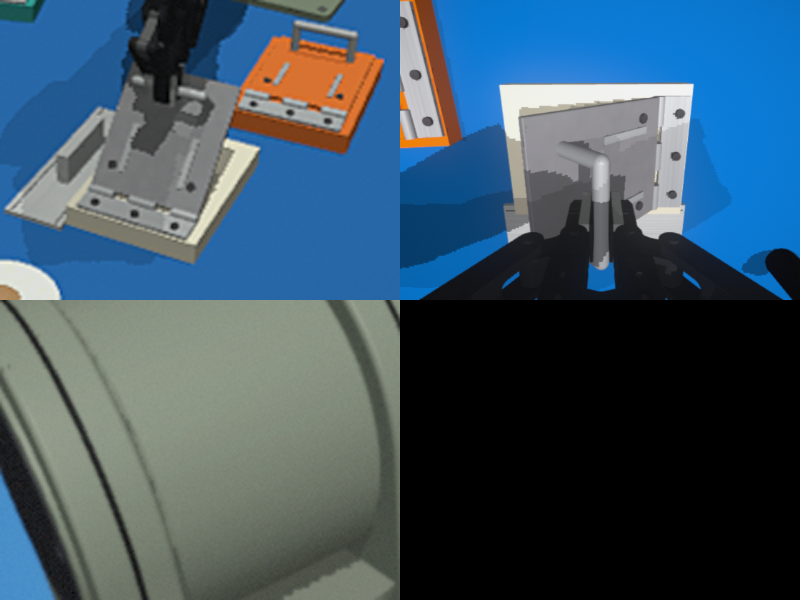

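The pictures show the flap up at roughly 45°, the bar between the fingers, and the rule still against the jig. The wrist force is about 31 N along the radius and 3 N along the arc, so I'm pressing the bar toward the hinge. I'll relax that outward along the radius, then measure the angle in the scene picture.

```bash
python3 -m inch '[[[-1,0,2,0],[-2,0,4,0],[-2,0,4,0],[-2,0,4,0]]]'; python3 - <<'E'
from h import *
w=snap('wrist');cv2.imwrite('pics/n_w.png',cv2.cvtColor(w,cv2.COLOR_RGB2BGR))
a=snap('scene');cv2.imwrite('pics/n_s.png',cv2.cvtColor(a,cv2.COLOR_RGB2BGR))
s=robot.get_state();print(s['ee_pos'],s['wrist_force'],s['t'])
b=a[150:270,220:370]
o=cv2.resize(b,(750,600),interpolation=cv2.INTER_CUBIC)
# model overlay for several angles
J=np.array([.546,.106]);y=.035
def W(p): c,q=np.cos(y),np.sin(y);return np.array([J[0]+c*p[0]-q*p[1],J[1]+q*p[0]+c*p[1],p[2]])
H=np.array([.055,0,.025])
for th,col in((40,(255,0,0)),(45,(0,255,0)),(50,(255,255,0))):
    t=np.radians(th);u=np.array([-np.cos(t),0,np.sin(t)]);n=np.array([np.sin(t),0,np.cos(t)])
    P=[W(H+u*.135+n*.0055+np.array([0,v,0])) for v in(-.055,.055)]+[W(H+u*.01+n*.0055+np.array([0,v,0])) for v in(.055,-.055)]
    q=np.array([(proj('scene',p)-[220,150]+.5)*5 for p in P]);print(th,(q/5+[220,150]).round(1).tolist())
    cv2.polylines(o,[q.round().astype(np.int32)],True,col,1)
cv2.imwrite('pics/n.png',cv2.cvtColor(o,cv2.COLOR_RGB2BGR))
E
```

```text
t: 17.8
ee_pos: [0.5473, 0.1066, 0.1188]
tcp_rot: [[-0.033, 0.999, 0.002], [0.999, 0.033, 0.001], [0.001, 0.002, -1.0]]
wrist_force: [10.3, 2.0, -25.0]
grip_width: 0.091
finger_force: 40.0
[0.54728628 0.10657353 0.11876064] [  9.94859053   1.36978457 -24.90679715] 17.9
40 [[280.3, 179.3], [328.4, 191.9], [308.8, 248.4], [260.2, 233.5]]
45 [[278.7, 177.8], [327.2, 190.5], [308.6, 248.6], [260.0, 233.6]]
50 [[276.9, 176.7], [325.9, 189.5], [308.4, 248.8], [259.7, 233.8]]
```

View pics/n.png

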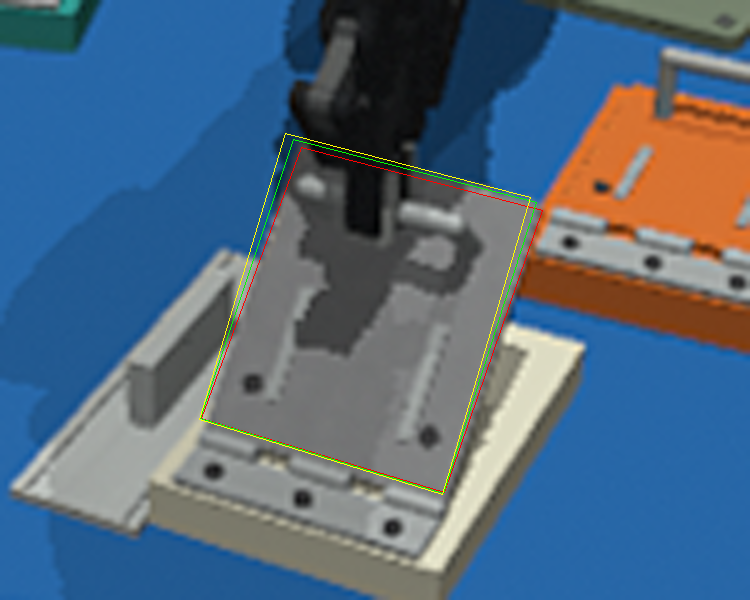

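The overlay agrees with about 45° (red 40°, green 45°, yellow 50°), and the rule is still against the block. The pads always centre the bar in x, so its x travel gives the angle: 59.1 mm against 59.8 mm for 45°, i.e. 44.6°. I overshot the radial relief, so I'll take half of it back and nudge forward slightly.

```bash
python3 -m inch '[[[1,0,-1,0],[2,0,-1,0],[2,0,-1,0],[2,0,-1,0],[2,0,-1,0]]]'
```

```text
t: 18.4
ee_pos: [0.5481, 0.1066, 0.1187]
tcp_rot: [[-0.033, 0.999, -0.0], [0.999, 0.033, -0.0], [-0.0, -0.0, -1.0]]
wrist_force: [-5.1, -0.4, 5.8]
grip_width: 0.098
finger_force: 43.0
```

The bar's x travel is now 59.9 mm, which is 45.0°, and the wrist forces are small. Nothing has touched the rule since it was measured flush, so I'm handing in.

```bash
python3 -c "
from h import *
s=robot.get_state();print(s['ee_pos'],s['wrist_force'],s['t']);print(robot.job_done())"
```

```text
[0.54806415 0.10662107 0.11873497] [-5.14497046 -0.41804145  5.78832738] 18.4
the job is handed in; nothing more can be done
None
```

I handed the job in at 18.4 s: the straightedge lies released and flush against the jig's right side, centred within about 2 mm, and the gripper is holding the flap at about 45° by its bar; I last measured the flush fit just before lifting the flap, and a scene picture near the end still showed it in place.

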